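# Clip the master pin gauge onto the snap hook of the feeder-setting bench

### The arm

A 6-joint arm with a two-finger parallel gripper is mounted at the origin on the work surface. World frame = base frame: x ahead of the robot, y to its left, z up, the work surface at z = 0. Lengths are in m, angles in rad, forces in N, time in s.
With the tool pointing down it reaches from about 0.35 to 0.775 m from the base axis. Payload 5.5 kg.
Tool frame: the origin (TCP) lies at the very end of the fingers, on their centre line; the grasp point (between the pads) lies env.hold_point_z behind it (env.hold_point_z is the distance from the TCP to the grasp point, in m); z points along the fingers, y is the line along which they close (so a half turn about z gives the same grasp; the last joint's range is limited). The gripper opens to 85 mm and grips with 20 to 120 N. Pads are 22 mm wide; open, the fingers measure 114 mm over their backs; the gripper's body (76 mm by 85 mm) begins 54 mm behind the grasp point. The pads swing forward as they close: fully open they stand 13 mm farther back than shut.
Start: joints at [1.148, 0.313, 0.046, 1.304, 0, 1.431], TCP at [0.16, 0.552, 0.231] pointing down, gripper open.
Joint ranges: [-2.76, 2.76], [-0.86, 1.69], [-1.03, 1.26], [-2.2, 2.34], [-1.47, 1.5], [-3.14, 3.14]. Speed limits (rad/s): [2.57, 2.57, 3.14, 3.14, 3.14, 3.14].

### API

Orientations are given as a unit quaternion [w, x, y, z].
In Python, from workcell import env gives the robot as it stands.
- The arm moves only by the tool carry_out, never from a script. Its argument "steps" is a list of rows, each a list of 3 entries, a list of its own where there are three numbers: the turn, a rotation vector about the tool's x, y, z in degrees, then the shift along the tool's x, y, z in cm, then the closure in counts, from 0 (fully open) to 255 (shut). A call has exactly 8 rows; each row is the pose to reach, as a shift and turn from the pose commanded when the call began, along the tool's axes at that moment; what a row does not reach only later rows make up. A row lasts 1/8 s, in which the tool goes at most 62.5 mm and 10.7 degrees, less where a joint would pass 70% of its speed; a pose out of reach is approached as far as the arm can. A call with a gripper value outside its range is refused whole. The fingers move at their own pace and stop on an object; "force" is the grip in N (left out, the last holds). Time passes only in rows, so rows that repeat a pose let the fingers close, or fill a call up. It gives the time, the measured TCP pose, the force, the opening and the grip force at its end, in the units of the state.
- env.get_state(): the state, without advancing time (a new reading comes with each control period).
- env.read_camera(name): name is "scene" or "top" or "wrist"; returns (picture, depth): 420x560x3 uint8, red, green, blue; 420x560 float32, m along the optical axis (not along the pixel's ray), 0 where there is no reading.
- env.get_calibration(name): a dict with "fx", "fy", "cx", "cy" (pixels), "origin" and "orientation" of the camera in the world. Camera axes: x right, y up, looking along -z (the intrinsics and any distortion apply to the point x, -y, -z); pixel columns grow to the right and rows downward; lengths in m; the calibration is good to about 2 mm. The wrist camera is an equidistant fisheye: a pixel r from the principal point sees the ray r / f radians off the axis. A picture is of the moment at which its call begins: read the wrist's pose just before it. get_calibration takes no time and is no camera call; for the wrist camera it gives the pose at the moment of the call.
- env.hand_in(): hands the job in; it is judged then, once.
The state is a dict: "clock": time; "joint_pos": joint angles; "qvel": joint speeds; "tau": joint torques, N m; "tcp_pos": TCP position; "orientation": TCP orientation; "wrist_force": force on the tool from outside, world axes, zero at the start; "ft_torque": the same for the moment, N m; "finger_gap": finger opening in m; "grip_force": force on a finger pad.
Only numpy, scipy, OpenCV 4.12 (cv2) and the standard library are available. Lean on these libraries where they do the work, as an engineer would, in place of code of your own. Each camera call takes 0.05 s, during which the arm holds its last target. There are 200 camera calls.

### The job

Clip the orange pin gauge's ring onto the snap hook: push the ring down past the sprung brass latch until the latch snaps shut above it, then tug the gauge upward against the shut latch, firmly enough to feel about 5 N for a second, to prove that it holds. Then let it hang freely from the hook, at rest. Never load the hook with more than about 15 N, and leave everything else on the bench where it is.

Things in the scene. Friction and masses are not known exactly. Their poses are not given: they have to be found in the camera images.
- orange_gauge: Orange pin gauge, about 90 g, lying flat: block 36 x 24 x 18 mm (x, y, z), pale label on top; origin under the block's centre. On its +x end a rigid (not pivoting) steel ring: 5 mm round bar, 30 mm hole, level, 9 mm above the underside, centre at x = +39 mm. On the -x end a pin 8 mm thick, 16 mm long. Grip the block across its 24 mm width.
- orange_ring (a point): Centre of the ring's bar at the point farthest from the block: x = +56.5 mm, z = +9 mm in the gauge's frame. This part of the ring goes into the hook.
- stand: Fixed stand: steel foot 170 x 100 x 12 mm; aluminium post 40 x 40 mm, 210 mm tall, at x = +110 mm; a blue clamp on it carries the hook on a rod along -x. Origin at the foot's underside, straight below the hook's mouth, z up. The clamp's height varies: the latch's pin is 160 to 180 mm above the underside. This is not measured: feel for it or look. Nothing stands above the hook within 60 mm.
- hook_mouth (a point): Where the ring's bar goes in; x = +2, y = 0, z = 170 mm in the stand's frame, fixed to the stand: mid-range of the latch pin's height, up to 10 mm off the real height. The ring enters level, from above, bar centre at x about 0, nose inside its hole, block away from the post. Some 15 to 23 mm below first touching the latch it slips by between nose and latch tip and the latch snaps up over it.
- hook_nose (a point): Tip of the hook's nose (at mid clamp height): x = -9, z = 176 mm in the stand's frame. The hook is a J of 8 mm round steel in the stand's x-z plane, open upward: nose bar centred at x = -9 mm (faces at -13 and -5), shank bar at x = +29 mm. The brass latch, a 6 mm bar, spans the mouth level from its pin at x = +25 mm to the nose, 6 mm below the nose's tip, and swings only down.
- hook_bottom (a point): Inner bottom of the hook (at mid clamp height): x = +10, z = 131 mm in the stand's frame, 39 mm below the latch pin; rigid steel. The ring's bar centre rests about 36 mm below the pin. Left free, the gauge swings down and hangs below the hook with room under it.
- latch (a joint): Swing of the hook's brass latch, rad: 0 shut (a firm stop; it cannot rise further), growing as it is pressed down and inward, about 0.65 to 0.75 when the ring slips past, 1.3 at most. Its spring resists with about 3.5 N at the tip when shut and 5 N when the ring passes; pushing the ring in takes about 3 to 8 N.
- green_gauge: Pin gauge like the orange one but green; leave it where it lies.
- blue_gauge: Pin gauge like the orange one but blue; leave it where it lies.
- driver: Screwdriver lying on the bench, about 200 mm; leave it alone.
- spanner: Steel spanner lying on the bench, about 170 mm; leave it alone.
- cleaner: Upright bottle of cleaner, 56 mm across, 130 mm tall; origin under its centre. Leave it alone.
- parts_tray: Grey open tray, 160 x 110 x 35 mm; origin under its centre. Leave it alone.
- reel: White tape reel lying flat, 110 mm across, 12 mm thick; origin under its centre. Leave it alone.
Mind the look-alikes: they are no part of the job. There is more than one size of the stand; the job needs the largest. Leave any purple look-alike of the orange_gauge alone.

How it is judged:
By the outcome, as a careful person would: the job done as asked, in the order asked, and still so for the second after the job is handed in, with the robot touching nothing.
It also fails if it takes over 72 s, if anything falls off the work surface, if the arm or the gripper's body presses on something with over 40 N, if the wrist force passes 120 N, or if a joint passes its speed limit or range.

## Working session

There is one attempt and no reset: what is moved stays moved. The work goes in short steps, Python scripts to look and compute and a tool call to move; the robot and the scene stay as the last step left them, time stands still between calls to the robot, and variables do not carry over. Pictures are saved under pics/ and viewed, at most 10 in all, crops included, and the job is handed in when it is done.

Besides the shell and the picture viewer there is one more tool, called as a command line: name --argument value ..., lists and objects as JSON in quotes. carry_out: Moves the arm, as the interface text tells. Its arguments: {"type":"object","properties":{"steps":{"type":"array","items":{"type":"array"}},"force":{"type":"number"}},"required":["steps"]}

```bash
mkdir -p pics; ls; cat > h.py <<'E'
import numpy as np, cv2
from scipy.spatial.transform import Rotation as R
from workcell import env
def rot(q): return R.from_quat([q[1],q[2],q[3],q[0]])
def pts(cal,depth):
    h,w=depth.shape; v,u=np.mgrid[:h,:w]
    c=np.stack([(u-cal['cx'])/cal['fx']*depth,-(v-cal['cy'])/cal['fy']*depth,-depth],-1)
    return rot(cal['orientation']).apply(c.reshape(-1,3)).reshape(h,w,3)+np.array(cal['origin'])
E
python3 - <<'E'
from h import *
for n in ("scene","top"):
    c=env.get_calibration(n); p,d=env.read_camera(n)
    np.savez(n,p=p,d=d); cv2.imwrite(f"pics/{n}1.png",p[...,::-1]); print(n,c)
print(env.get_state(),env.hold_point_z)
E
```

```text
pics
scene {'fx': 513.3335354456894, 'fy': 513.3335354456894, 'cx': 279.90094349950374, 'cy': 207.64555728282772, 'origin': array([ 0.9761494 , -0.7971732 ,  1.32823488]), 'orientation': array([0.90824301, 0.32228663, 0.08097475, 0.2543011 ])}
top {'fx': 501.13949433306067, 'fy': 501.13949433306067, 'cx': 284.2190331993064, 'cy': 212.22680520497232, 'origin': array([0.18036467, 0.03605526, 1.88079224]), 'orientation': array([ 0.70874602,  0.05877038, -0.06456132, -0.70004069])}
{'clock': 0.1, 'joint_pos': array([ 1.14838992e+00,  3.13944767e-01,  4.50828347e-02,  1.30360304e+00,
       -4.23862344e-06,  1.43121515e+00]), 'qvel': array([-2.18275409e-03, -1.55338442e-03,  4.22235433e-03,  8.27275841e-04,
       -7.95239116e-05,  1.71568615e-03]), 'tau': array([ 4.06279971e-03, -4.81724811e+01,  2.99243599e+01,  1.27120127e-02,
       -4.66551683e-05, -7.65072059e-07]), 'tcp_pos': array([0.16027418, 0.55173073, 0.23048298]), 'orientation': array([-2.29330486e-04,  1.40941714e-01,  9.90017544e-01, -8.02189057e-04]), 'wrist_force': array([-0.38872083, -0.03462429,  0.3618674 ]), 'ft_torque': array([-0.01180708,  0.00039612,  0.01737756]), 'grip_force': 0.0, 'finger_gap': 0.08546157604186551} 0.0187
```

View pics/scene1.png

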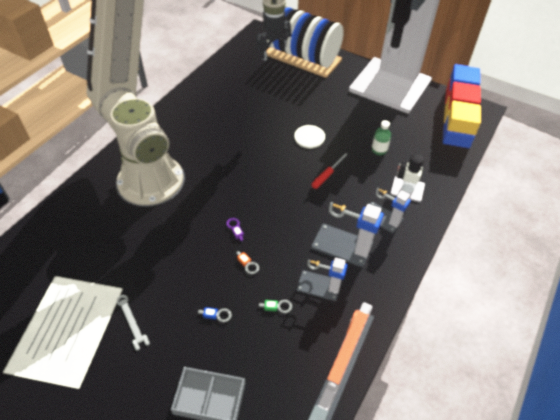

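View pics/top1.png

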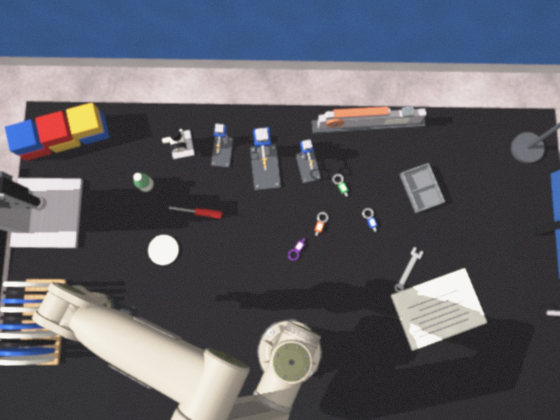

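The scene view shows the orange gauge at about (243,258) with its ring at (252,268). The largest stand has its clamp at (371,217) and its foot at (340,243). In the top view the gauge is at (320,228), its ring at (322,217), and the stand's clamp at (262,135), with the foot at (265,172).

```bash
python3 - <<'E'
from h import *
D={}
for n in ("scene","top"):
    z=np.load(n+".npz"); p,d=z['p'],z['d']; c=env.get_calibration(n)
    P=pts(c,d); D[n]=(p,P); hsv=cv2.cvtColor(p,cv2.COLOR_RGB2HSV)
    def rep(name,m,roi):
        u0,u1,v0,v1=roi; q=np.zeros(m.shape,bool); q[v0:v1,u0:u1]=1; m=m&q&(d>0)
        X=P[m]; print(n,name,m.sum(),'med',np.round(np.median(X,0),4),'min',np.round(np.percentile(X,3,0),3),'max',np.round(np.percentile(X,97,0),3))
    H,S,V=[hsv[...,i] for i in range(3)]
    org=(H<16)&(S>130)&(V>120); blu=(H>100)&(H<130)&(S>130)&(V>100)
    gold=(H>10)&(H<30)&(S>90)&(V>110)
    if n=="top":
        rep('org',org,(305,330,210,240)); rep('clamp',blu,(245,280,120,150)); rep('gold',gold,(245,280,135,175))
        rep('ring',(V>90)&(S<90),(312,332,208,222)); r=(245,285,150,195)
    else:
        rep('org',org,(230,262,245,280)); rep('clamp',blu,(355,388,200,235)); rep('gold',gold,(325,365,195,225))
        rep('ring',(V>90)&(S<90),(243,264,260,278)); r=(310,370,220,265)
    q=np.zeros(d.shape,bool); q[r[2]:r[3],r[0]:r[1]]=1
    m=q&(abs(P[...,2]-.012)<.006)&(V>35)
    cv2.setNumThreads(1); print('foot',m.sum(),cv2.minAreaRect((P[m][:,:2]*1000).astype(np.float32)))
cr=[cv2.resize(D['scene'][0][185:285,225:395],None,fx=4.5,fy=4.5,interpolation=2)[...,::-1]]
cv2.imwrite('pics/c1.png',cr[0])
cv2.imwrite('pics/c2.png',cv2.resize(D['top'][0][115:240,240:345],None,fx=4.7,fy=4.7,interpolation=2)[...,::-1])
E
```

```text
scene org 50 med [ 0.4604 -0.1124  0.0126] min [ 0.438 -0.124 -0.001] max [ 0.477 -0.081  0.021]
scene clamp 234 med [0.7605 0.0832 0.1793] min [0.726 0.077 0.009] max [0.785 0.226 0.189]
scene gold 53 med [0.6532 0.0987 0.181 ] min [ 0.594  0.09  -0.001] max [0.674 0.251 0.186]
scene ring 117 med [ 0.4917 -0.1156  0.0082] min [ 0.469 -0.139 -0.005] max [ 0.514 -0.094  0.019]
foot 1176 ((676.1484375, 103.9366455078125), (180.0957489013672, 171.0579071044922), 29.47308921813965)
top org 29 med [ 0.4509 -0.1021  0.008 ] min [ 0.437 -0.124 -0.007] max [ 0.475 -0.091  0.023]
top clamp 117 med [0.7305 0.1086 0.1832] min [ 0.719  0.077 -0.005] max [0.838 0.148 0.193]
top gold 19 med [0.6632 0.0935 0.182 ] min [0.645 0.091 0.015] max [0.712 0.108 0.19 ]
top ring 86 med [ 0.4959 -0.1214  0.0044] min [ 0.479 -0.143 -0.007] max [ 0.517 -0.101  0.019]
foot 825 ((668.06591796875, 100.04685974121094), (175.57662963867188, 150.8750457763672), 1.2963347434997559)
```

carry_out --steps '[[[0,0,0],[-33.4,-21.7,0],0],[[0,0,0],[-33.4,-21.7,0],0],[[0,0,0],[-33.4,-21.7,0],0],[[0,0,0],[-33.4,-21.7,0],0],[[0,0,0],[-33.4,-21.7,0],0],[[0,0,0],[-33.4,-21.7,0],0],[[0,0,0],[-44.1,-55.1,0],0],[[0,0,0],[-44.1,-55.1,0],0]]'

```text
clock: 1.1
tcp_pos: [0.4139, 0.1416, 0.2308]
orientation: [-0.0, 0.141, 0.99, -0.0]
wrist_force: [1.7, -0.5, 0.6]
finger_gap: 0.0852
grip_force: 0.0
```

View pics/c1.png

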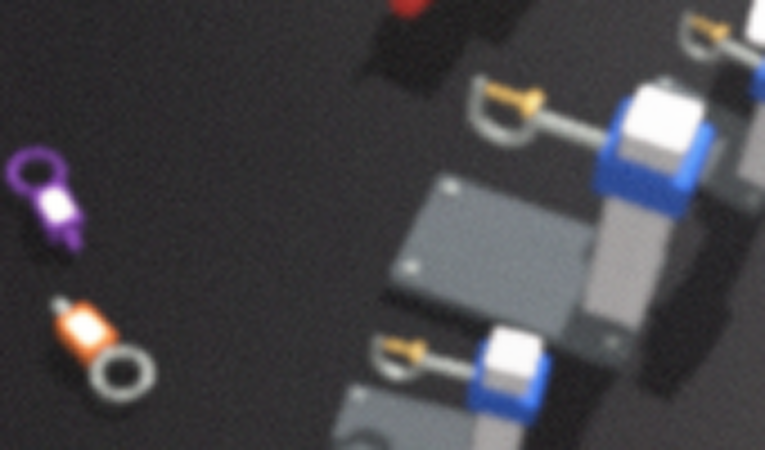

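The crop shows the big hook with its nose tip at crop (478,82) and latch pin at (535,100). The rod runs to the blue clamp, and the hook opens upward with its nose toward the robot.

```bash
python3 - <<'E'
from h import *
c=env.get_calibration("wrist"); p,d=env.read_camera("wrist"); print(c)
np.savez("w1",p=p,d=d,o=c['origin'],q=c['orientation']); cv2.imwrite("pics/w1.png",p[...,::-1])
E
```

```text
{'fx': 325.19226210127806, 'fy': 325.19226210127806, 'cx': 283.1987130033016, 'cy': 209.3117396167569, 'origin': array([0.34068228, 0.16355037, 0.37296849]), 'orientation': array([ 0.79019664, -0.12296723, -0.09193758,  0.59330921])}
```

View pics/w1.png

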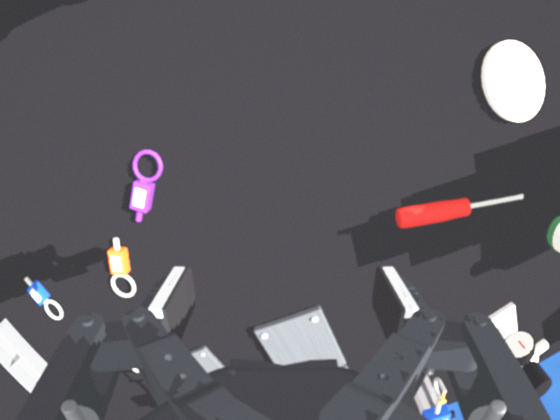

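carry_out --steps '[[[0,0,0],[-8.5,-23,0],0],[[0,0,0],[-8.5,-23,0],0],[[0,0,0],[-8.5,-23,0],0],[[0,0,0],[-8.5,-23,0],0],[[0,0,0],[-8.5,-23,0],0],[[0,0,0],[-8.5,-23,0],0],[[0,0,0],[-8.5,-23,0],0],[[0,0,0],[-8.5,-23,0],0]]'

```text
clock: 2.15
tcp_pos: [0.4313, -0.0997, 0.2313]
orientation: [-0.0, 0.14, 0.99, 0.0]
wrist_force: [0.6, -0.3, 0.0]
finger_gap: 0.0854
grip_force: 0.0
```

The wrist view shows the orange gauge at (118,262) with its ring at (123,286), and the big stand's foot at (300,335). The gripper hides the hook itself.

```bash
cat >> h.py <<'E'
def wray(c,uv):
    uv=np.atleast_2d(uv).astype(float); a=(uv-[c['cx'],c['cy']])/c['fx']; r=np.linalg.norm(a,axis=1)+1e-9
    s=np.sin(r)/r
    return rot(c['orientation']).apply(np.c_[a[:,0]*s,-a[:,1]*s,-np.cos(r)])
def onplane(c,uv,z):
    g=wray(c,uv); o=np.array(c['origin']); return o+g*((z-o[2])/g[:,2])[:,None]
E
python3 - <<'E'
from h import *
c=env.get_calibration("wrist"); p,d=env.read_camera("wrist")
cv2.imwrite("pics/w2.png",p[...,::-1])
hsv=cv2.cvtColor(p,cv2.COLOR_RGB2HSV); H,S,V=[hsv[...,i] for i in range(3)]
m=((H>5)&(H<22)&(S>120)&(V>100)).astype(np.uint8)
n,l,s,ce=cv2.connectedComponentsWithStats(m); i=1+np.argmax(s[1:,4]); print(s[i],ce[i])
x,y,w,h,_=s[i]
con=cv2.findContours((l==i).astype(np.uint8),0,1)[0][0][:,0,:]
T=onplane(c,con,.018)[:,:2]*1000
print('block',cv2.minAreaRect(T.astype(np.float32)))
y0,y1,x0,x1=y-40,y+h+70,x-40,x+w+40
g=((V>130)&(S<60)).astype(np.uint8); g[:y0]=0;g[y1:]=0;g[:,:x0]=0;g[:,x1:]=0
n,l,s,ce=cv2.connectedComponentsWithStats(g)
for j in range(1,n):
    if s[j,4]>25: print(s[j],ce[j],onplane(c,ce[j],.009)[0]); 
    if s[j,4]>25:
        co=cv2.findContours((l==j).astype(np.uint8),0,1)[0][0][:,0,:]; print('  circ',cv2.minEnclosingCircle((onplane(c,co,.009)[:,:2]*1000).astype(np.float32)))
E
```

```text
[271 184  10  34  90] [273.36666667 198.34444444]
block ((453.63140869140625, -116.86105346679688), (8.004137992858887, 39.99485778808594), 63.109561920166016)
[280 172  10  16 136] [284.86764706 179.26470588] [ 0.43541737 -0.09829022  0.009     ]
  circ ((435.5939025878906, -98.19063568115234), 9.291292190551758)
[275 193  17  22 319] [283.01253918 203.18181818] [ 0.46232823 -0.10825449  0.009     ]
  circ ((462.5362243652344, -108.41864776611328), 14.403230667114258)
[264 217  36  32 559] [281.53846154 232.31484794] [ 0.49704242 -0.12010499  0.009     ]
  circ ((496.8861083984375, -119.84217071533203), 21.51806640625)
```

View pics/w2.png

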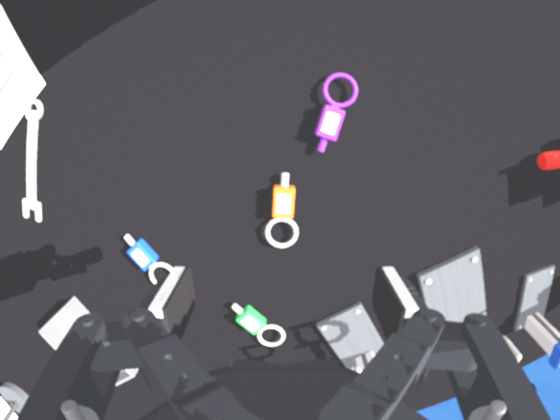

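The wrist view shows the orange block at (283,203), its ring at (281,232) and its pin at (285,179). It gives block centre ≈ (0.460,-0.107) and yaw ≈ -19.3°, so I'll descend.

carry_out --steps '[[[0,0,3.2],[-3,0.1,6],0],[[0,0,3.2],[-3,0.1,12],0],[[0,0,3.2],[-3,0.1,17],0],[[0,0,3.2],[-3,0.1,20],0],[[0,0,3.2],[-3,0.1,21.5],0],[[0,0,3.2],[-3,0.1,22.3],0],[[0,0,3.2],[-3,0.1,22.6],0],[[0,0,3.2],[-3,0.1,22.6],0]]'

```text
clock: 3.2
tcp_pos: [0.4609, -0.1084, 0.0058]
orientation: [0.0, 0.168, 0.986, -0.0]
wrist_force: [-0.1, -0.3, 0.2]
finger_gap: 0.0854
grip_force: 0.0
```

View pics/c2.png

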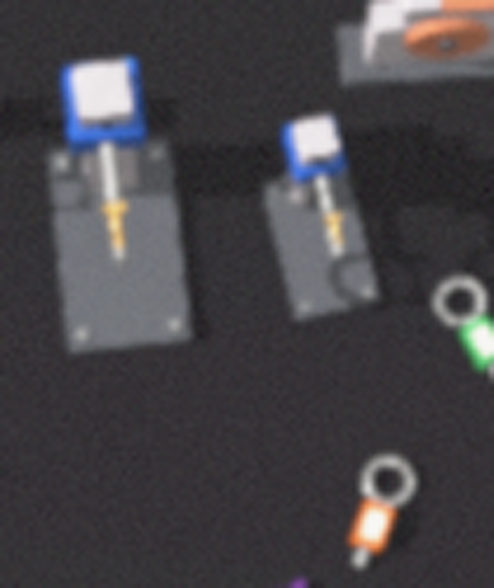

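The top crop shows the big hook's nose tip at crop (119,257), its latch pin at (115,210), and its rod meeting the clamp at (107,145).

carry_out --steps '[[[0,0,0],[0,0,0.25],0],[[0,0,0],[0,0,0.25],120],[[0,0,0],[0,0,0.25],200],[[0,0,0],[0,0,0.25],255],[[0,0,0],[0,0,0.25],255],[[0,0,0],[0,0,0.25],255],[[0,0,0],[0,0,0.25],255],[[0,0,0],[0,0,0.25],255]]' --force 110

```text
clock: 4.2
tcp_pos: [0.4605, -0.1085, 0.0033]
orientation: [0.0, 0.169, 0.986, -0.0]
wrist_force: [-1.7, 0.7, 4.6]
finger_gap: 0.0211
grip_force: 108.3
```

```bash
python3 - <<'E'
from h import *
def ray(n,uv):
    c=env.get_calibration(n); g=np.array([(uv[0]-c['cx'])/c['fx'],-(uv[1]-c['cy'])/c['fy'],-1]); g/=np.linalg.norm(g)
    return np.array(c['origin']),rot(c['orientation']).apply(g)
def tri(a,b):
    o1,g1=ray('scene',a);o2,g2=ray('top',b)
    s=np.linalg.lstsq(np.c_[g1,-g2],o2-o1,rcond=None)[0]
    p,q=o1+s[0]*g1,o2+s[1]*g2; return (p+q)/2,np.linalg.norm(p-q)
S=lambda x,y:(225+(x+.5)/4.5-.5,185+(y+.5)/4.5-.5); T=lambda x,y:(240+(x+.5)/4.7-.5,115+(y+.5)/4.7-.5)
print('nose',tri(S(479,80),T(119,257))); print('pin',tri(S(535,100),T(115,210)))
print('rod',tri(S(605,138),T(107,145)))
c=[]
for x,y in ((50,152),(172,142),(190,338),(68,352)):
    o,g=ray('top',T(x,y)); c.append((o+g*(.012-o[2])/g[2])[:2])
c=np.array(c); print(c); b=(c[0]+c[1]-c[2]-c[3])/2; print('foot centre',c.mean(0),'yaw',np.degrees(np.arctan2(b[1],b[0])),np.linalg.norm(b))
E
```

```text
nose (array([0.63332382, 0.09451813, 0.18403373]), np.float64(0.005342799527925142))
pin (array([0.67047884, 0.09869927, 0.18306523]), np.float64(0.007180727110161521))
rod (array([0.72167492, 0.10441009, 0.17283397]), np.float64(0.0016501745413790773))
[[0.76518976 0.15716515]
 [0.77521728 0.05676703]
 [0.60970755 0.03976139]
 [0.59670956 0.13862967]]
foot centre [0.68670604 0.09808081] yaw 6.074199086435397 0.16793782327577125
```

carry_out --steps '[[[0,0,0],[0,0,-5],255],[[0,0,0],[0,0,-11],255],[[0,0,0],[0,0,-17],255],[[0,0,-8],[-1.2,5,-20.7],255],[[0,0,-16],[-2.5,10.5,-20.7],255],[[0,0,-22],[-3.8,16,-20.7],255],[[0,0,-25.6],[-4.9,20.5,-20.7],255],[[0,0,-25.6],[-5.4,23,-20.7],255]]'

```text
clock: 5.2
tcp_pos: [0.5884, 0.0927, 0.2092]
orientation: [-0.0, -0.055, 0.998, 0.0]
wrist_force: [-0.2, -0.9, -1.8]
finger_gap: 0.0214
grip_force: 108.3
```

```bash
python3 - <<'E'
from h import *
s=env.get_state(); print(s['tcp_pos'],s['orientation'],s['wrist_force'],s['finger_gap'],s['qvel'].round(3))
c=env.get_calibration("wrist"); p,d=env.read_camera("wrist")
q,_=env.read_camera("scene")
im=np.hstack([cv2.resize(p[200:400,180:390],None,fx=2,fy=2,interpolation=2),cv2.resize(q[160:260,300:390],None,fx=4,fy=4,interpolation=2)])
print(im.shape); cv2.imwrite("pics/h1.png",im[...,::-1])
E
```

```text
[0.58841436 0.0927457  0.20916241] [-2.39931582e-04 -5.53229578e-02  9.98468475e-01  1.32573307e-04] [-0.16951866 -0.93276838 -1.83026263] 0.021412865010698244 [ 0.281  0.237  0.337  0.114 -0.01   0.307]
(400, 780, 3)
```

View pics/h1.png

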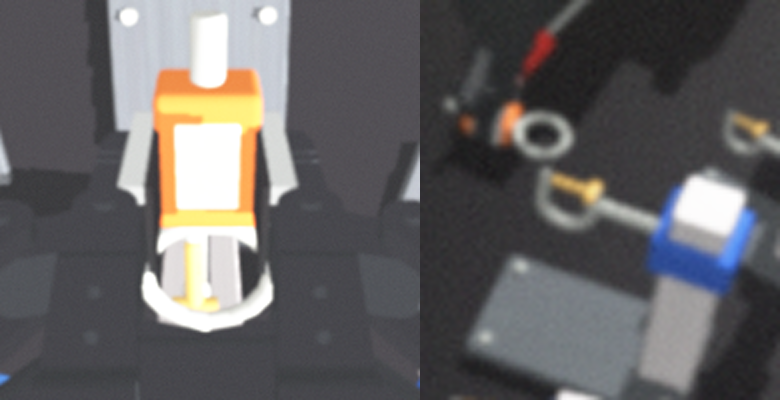

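The left half (wrist) shows the gauge held, with its ring centred at about crop (208,275). The latch lies below, seen through the hole at crop u≈200, with its pin crossbar at v≈303. The right half (scene) shows the ring above the hook, short of it on the robot side, with the nose at (545,175).

```bash
cat > m.py <<'E'
from h import *
s=env.get_state(); c=env.get_calibration("wrist"); p,d=env.read_camera("wrist")
print(s['tcp_pos'],np.degrees(np.arctan2(*rot(s['orientation']).apply([-1,0,0])[1::-1])),s['wrist_force'].round(2))
H,S,V=cv2.split(cv2.cvtColor(p,cv2.COLOR_RGB2HSV))
R0=np.zeros(H.shape,np.uint8); R0[310:368,240:330]=1
g=((H>14)&(H<32)&(S>70)&(V>120)&(R0>0))
v,u=np.nonzero(g)
# gold = latch; keep rows inside the hole
for r in range(312,366,3):
    uu=u[v==r]
    if len(uu): print(r,uu.min(),uu.max(),len(uu),onplane(c,[uu.mean(),r],.181)[0][:2].round(4), 'depth',np.median(d[r,uu]).round(4))
zr=s['tcp_pos'][2]+.0057
w=((V>150)&(S<50)); w[:310]=0; w[:,:245]=0; w[:,325:]=0
for r in (328,334,338,342):
    uu=np.nonzero(w[r])[0]; 
    if len(uu): print('ring row',r,uu.min(),uu.max(),onplane(c,[[uu.min(),r],[uu.max(),r]],zr)[:,:2].round(4).tolist())
col=np.nonzero(w[:,283:286].any(1))[0]; print('ring rows',col, onplane(c,[284,col.max()],zr)[0].round(4))
E
python3 m.py
```

```text
[0.5884268  0.09286018 0.2089243 ] 6.385837246615631 [-0.22 -0.33 -0.31]
312 261 306 46 [0.6343 0.0982] depth 0.1504
324 272 274 3 [0.6448 0.0925] depth 0.2016
327 272 274 3 [0.6473 0.0928] depth 0.2025
330 272 274 3 [0.6499 0.093 ] depth 0.2033
333 272 274 3 [0.6525 0.0933] depth 0.2047
336 273 274 2 [0.6551 0.0938] depth 0.2048
339 273 275 3 [0.6577 0.0944] depth 0.2053
342 273 275 3 [0.6605 0.0947] depth 0.2058
345 273 275 3 [0.6632 0.095 ] depth 0.2078
348 271 275 5 [0.6661 0.0945] depth 0.2079
351 270 287 13 [0.6685 0.0987] depth 0.21
ring row 328 261 298 [[0.6222, 0.0849], [0.6199, 0.1042]]
ring row 334 253 313 [[0.6269, 0.0809], [0.6234, 0.1128]]
ring row 338 251 314 [[0.63, 0.08], [0.6262, 0.1138]]
ring row 342 251 315 [[0.6329, 0.0802], [0.629, 0.1148]]
ring rows [313 314 315 316 317 318 319 320 321 322 323 324 325 326 327 328 329 330
 331 332 333 334 335 336 337 338 339 340 341 342 343 344 345 346 347 348
 356 357 358 359 360 361 362 363 364 365] [0.6486 0.1    0.2146]
```

carry_out --steps '[[[0,0,0],[1.5,-0.35,0],255],[[0,0,0],[1.5,-0.35,0],255],[[0,0,0],[1.5,-0.35,0],255],[[0,0,0],[1.5,-0.35,0],255],[[0,0,0],[1.5,-0.35,0],255],[[0,0,0],[1.5,-0.35,0],255],[[0,0,0],[1.5,-0.35,0],255],[[0,0,0],[1.5,-0.35,0],255]]'

```text
clock: 6.35
tcp_pos: [0.5732, 0.0855, 0.2098]
orientation: [-0.0, -0.054, 0.999, 0.0]
wrist_force: [1.1, 0.3, -0.8]
finger_gap: 0.0212
grip_force: 108.3
```

```bash
python3 - <<'E'
from h import *
s=env.get_state(); c=env.get_calibration("wrist"); p,d=env.read_camera("wrist")
q,_=env.read_camera("scene")
print(s['tcp_pos'],s['wrist_force'].round(2))
v,u=np.mgrid[310:370,245:325]; uv=np.c_[u.ravel(),v.ravel()]
a=(uv-[c['cx'],c['cy']])/c['fx']; r=np.linalg.norm(a,axis=1); k=np.tan(r)/r
D=d[uv[:,1],uv[:,0]]; X=rot(c['orientation']).apply(np.c_[a[:,0]*k*D,-a[:,1]*k*D,-D])+c['origin']
X=X.reshape(60,80,3)
for row in range(2,50,4):
    for U in (273,277,281,285): print(row+310,U,X[row,U-245].round(4),p[row+310,U],end=' | ')
    print()
im=np.hstack([cv2.resize(p[305:375,245:325],None,fx=5,fy=5,interpolation=2),cv2.resize(q[170:240,315:375],None,fx=5,fy=5,interpolation=2)])
print(im.shape); cv2.imwrite("pics/h2.png",im[...,::-1])
E
```

```text
[0.57316545 0.08548964 0.20975054] [ 1.12  0.34 -0.84]
312 273 [0.5892 0.0823 0.2243] [255 240 140] | 312 277 [0.5896 0.0843 0.2234] [255 240 140] | 312 281 [0.5881 0.0861 0.2252] [255 241 141] | 312 285 [0.5891 0.0881 0.2236] [255 241 139] | 
316 273 [0.5974 0.0829 0.2165] [255 255 255] | 316 277 [0.5956 0.0848 0.2186] [255 255 255] | 316 281 [0.5956 0.0868 0.2183] [255 255 255] | 316 285 [0.5959 0.0889 0.2176] [255 255 255] | 
320 273 [0.7373 0.0911 0.0356] [226 223 222] | 320 277 [0.7359 0.0958 0.0366] [230 225 225] | 320 281 [0.6342 0.0906 0.1705] [193 193 189] | 320 285 [0.4972 0.0772 0.3519] [212 213 206] | 
324 273 [0.4972 0.0772 0.3519] [228 224 223] | 324 277 [0.7368 0.096  0.0434] [228 224 224] | 324 281 [0.6339 0.0906 0.1755] [194 193 189] | 324 285 [0.633  0.0932 0.1763] [211 211 205] | 
328 273 [0.7374 0.0915 0.051 ] [229 224 224] | 328 277 [0.7364 0.0961 0.0516] [228 224 224] | 328 281 [0.6344 0.0907 0.1793] [192 192 187] | 328 285 [0.6327 0.0932 0.1811] [216 217 209] | 
332 273 [0.7367 0.0917 0.0593] [228 224 224] | 332 277 [0.7362 0.0962 0.0593] [229 224 225] | 332 28
[... 536 characters left out ...]
 0.0805] [229 225 225] | 344 281 [0.6469 0.092  0.1815] [249 225 156] | 344 285 [0.6452 0.0945 0.1831] [255 255 214] | 
348 273 [0.7373 0.0924 0.0863] [228 224 223] | 348 277 [0.7365 0.0966 0.0867] [228 224 225] | 348 281 [0.652  0.0925 0.18  ] [243 218 156] | 348 285 [0.6492 0.095  0.1827] [255 255 213] | 
352 273 [0.737  0.0926 0.0931] [227 223 222] | 352 277 [0.7366 0.0967 0.0929] [227 224 225] | 352 281 [0.6564 0.093  0.1794] [241 218 157] | 352 285 [0.6543 0.0956 0.1814] [255 255 212] | 
356 273 [0.6268 0.0856 0.2154] [255 255 255] | 356 277 [0.6272 0.0878 0.2147] [250 250 248] | 356 281 [0.6268 0.0901 0.2149] [242 242 239] | 356 285 [0.6264 0.0923 0.215 ] [230 224 212] | 
(350, 700, 3)
```

View pics/h2.png

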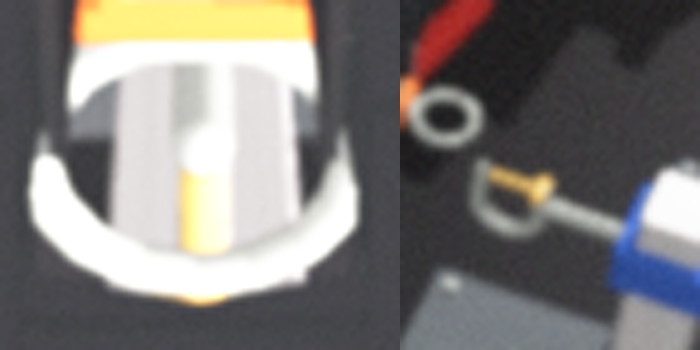

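The left half (wrist) shows the nose tip at crop (208,150), inside the ring's outline, with the latch running down from it at u≈203. The ring is centred at u≈194, so it sits about 1.7 mm too far to -y. From the depth, the nose tip is at z≈0.185 and the latch pin at z≈0.179.

carry_out --steps '[[[0,0,0],[-0.8,0.15,0],255],[[0,0,0],[-1.6,0.15,0],255],[[0,0,0],[-1.6,0.15,0],255],[[0,0,0],[-1.6,0.15,0.6],255],[[0,0,0],[-1.6,0.15,1.2],255],[[0,0,0],[-1.6,0.15,1.8],255],[[0,0,0],[-1.6,0.15,2.2],255],[[0,0,0],[-1.6,0.15,2.2],255]]'

```text
clock: 7.45
tcp_pos: [0.5886, 0.0887, 0.1873]
orientation: [-0.0, -0.054, 0.999, 0.0]
wrist_force: [0.4, -1.4, -0.9]
finger_gap: 0.0211
grip_force: 108.3
```

```bash
python3 - <<'E'
from h import *
s=env.get_state(); c=env.get_calibration("wrist"); p,d=env.read_camera("wrist"); q,_=env.read_camera("scene"); s=env.get_state()
print(s['tcp_pos'],s['wrist_force'].round(2),s['qvel'].round(3))
im=np.hstack([cv2.resize(p[305:375,245:325],None,fx=5,fy=5,interpolation=2),cv2.resize(q[170:240,315:375],None,fx=5,fy=5,interpolation=2)])
cv2.imwrite("pics/h3.png",im[...,::-1])
E
```

```text
[0.58893895 0.08864973 0.18792208] [-0.18 -0.31 -0.97] [ 0.    -0.002  0.005  0.002 -0.001 -0.001]
```

View pics/h3.png

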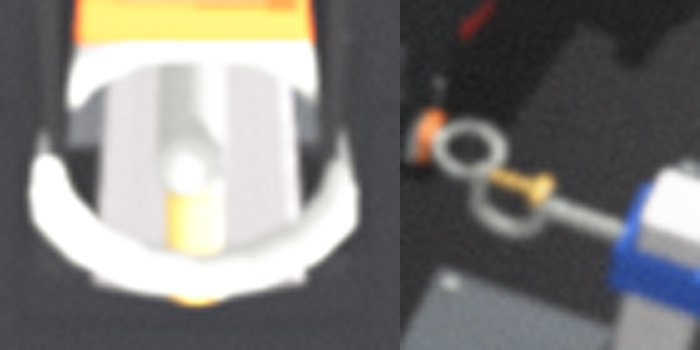

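The nose tip at crop (187,165) is inside the ring hole and nearly centred, with the latch under the front bar. Starting the slow push.

carry_out --steps '[[[0,0,0],[0,0,0.3],255],[[0,0,0],[0,0,0.6],255],[[0,0,0],[0,0,0.8],255],[[0,0,0],[0,0,1.0],255],[[0,0,0],[0,0,1.2],255],[[0,0,0],[0,0,1.4],255],[[0,0,0],[0,0,1.5],255],[[0,0,0],[0,0,1.5],255]]'

```text
clock: 8.55
tcp_pos: [0.5889, 0.0887, 0.1728]
orientation: [0.0, -0.054, 0.999, 0.0]
wrist_force: [-1.5, 0.1, 2.9]
finger_gap: 0.0211
grip_force: 108.7
```

carry_out --steps '[[[0,0,0],[0,0,0.2],255],[[0,0,0],[0,0,0.4],255],[[0,0,0],[0,0,0.5],255],[[0,0,0],[0,0,0.6],255],[[0,0,0],[0,0,0.7],255],[[0,0,0],[0,0,0.8],255],[[0,0,0],[0,0,0.9],255],[[0,0,0],[0,0,0.9],255]]'

```text
clock: 9.55
tcp_pos: [0.5873, 0.0886, 0.1628]
orientation: [-0.002, -0.054, 0.999, 0.0]
wrist_force: [-5.5, -0.6, 2.2]
finger_gap: 0.0215
grip_force: 108.7
```

carry_out --steps '[[[0,0,0],[0,0,0.1],255],[[0,0,0],[0,0,0.2],255],[[0,0,0],[0,0,0.3],255],[[0,0,0],[0,0,0.4],255],[[0,0,0],[0,0,0.5],255],[[0,0,0],[0,0,0.6],255],[[0,0,0],[0,0,0.6],255],[[0,0,0],[0,0,0.6],255]]'

```text
clock: 10.55
tcp_pos: [0.5891, 0.0887, 0.1578]
orientation: [0.0, -0.054, 0.999, 0.0]
wrist_force: [-0.2, 0.6, -1.0]
finger_gap: 0.0213
grip_force: 108.4
```

```bash
python3 - <<'E'
from h import *
p,d=env.read_camera("wrist"); q,_=env.read_camera("scene"); s=env.get_state()
print(s['tcp_pos'],s['wrist_force'].round(2),s['ft_torque'].round(3))
im=np.hstack([cv2.resize(p[295:375,245:325],None,fx=5,fy=5,interpolation=2),cv2.resize(q[170:250,315:375],None,fx=5,fy=5,interpolation=2)])
cv2.imwrite("pics/h4.png",im[...,::-1])
E
```

```text
[0.58904507 0.08867412 0.15788425] [-1.58 -0.31 -0.61] [-0.    -0.008 -0.003]
```

carry_out --steps '[[[0,0,0],[0,0,-0.3],255],[[0,0,0],[0,0,-0.6],255],[[0,0,0],[0,0,-0.7],255],[[0,0,0],[0,0,-0.8],255],[[0,0,0],[0,0,-0.9],255],[[0,0,0],[0,0,-0.95],255],[[0,0,0],[0,0,-1.0],255],[[0,0,0],[0,0,-1.0],255]]'

```text
clock: 11.65
tcp_pos: [0.5889, 0.0887, 0.1678]
orientation: [0.0, -0.054, 0.999, 0.0]
wrist_force: [-0.7, -0.3, -1.4]
finger_gap: 0.0214
grip_force: 108.4
```

carry_out --steps '[[[0,0,0],[0,0,-0.05],255],[[0,0,0],[0,0,-0.1],255],[[0,0,0],[0,0,-0.15],255],[[0,0,0],[0,0,-0.2],255],[[0,0,0],[0,0,-0.2],255],[[0,0,0],[0,0,-0.2],255],[[0,0,0],[0,0,-0.2],255],[[0,0,0],[0,0,-0.2],255]]'

```text
clock: 12.65
tcp_pos: [0.5888, 0.0886, 0.1696]
orientation: [-0.0, -0.054, 0.999, 0.0]
wrist_force: [0.5, 0.3, -3.1]
finger_gap: 0.0213
grip_force: 108.0
```

carry_out --steps '[[[0,0,0],[0,0,-0.03],255],[[0,0,0],[0,0,-0.06],255],[[0,0,0],[0,0,-0.06],255],[[0,0,0],[0,0,-0.06],255],[[0,0,0],[0,0,-0.06],255],[[0,0,0],[0,0,-0.06],255],[[0,0,0],[0,0,-0.06],255],[[0,0,0],[0,0,-0.06],255]]'

```text
clock: 13.65
tcp_pos: [0.5888, 0.0887, 0.1703]
orientation: [-0.0, -0.054, 0.999, 0.0]
wrist_force: [1.4, 0.2, -6.9]
finger_gap: 0.0207
grip_force: 108.1
```

carry_out --steps '[[[0,0,0],[0,0,0],255],[[0,0,0],[0,0,0],255],[[0,0,0],[0,0,0],255],[[0,0,0],[0,0,0],255],[[0,0,0],[0,0,0],255],[[0,0,0],[0,0,0],255],[[0,0,0],[0,0,0],255],[[0,0,0],[0,0,0],255]]'

```text
clock: 14.65
tcp_pos: [0.5888, 0.0887, 0.1704]
orientation: [-0.0, -0.054, 0.999, 0.0]
wrist_force: [0.7, -0.1, -7.4]
finger_gap: 0.0212
grip_force: 108.1
```

```bash
python3 - <<'E'
from h import *
f=[]
for i in range(4): env.read_camera("scene"); f.append(env.get_state()['wrist_force'])
print(np.array(f).round(1))
E
```

```text
[[ 1.3 -0.2 -6.7]
 [ 0.5 -0.4 -7.9]
 [ 0.6 -0.1 -8.6]
 [ 0.9  0.2 -7.8]]
```

carry_out --steps '[[[0,0,0],[0,0,0.5],255],[[0,0,0],[0,0,1.1],255],[[0,0,0],[0,0,1.7],255],[[0,0,0],[-0.3,0,2.1],255],[[0,0,0],[-0.7,0,2.3],255],[[0,0,0],[-0.9,0,2.5],255],[[0,0,0],[-0.9,0,2.7],255],[[0,0,0],[-0.9,0,2.7],255]]'

```text
clock: 15.85
tcp_pos: [0.5977, 0.0896, 0.1432]
orientation: [-0.0, -0.054, 0.999, 0.0]
wrist_force: [1.4, -0.5, -0.9]
finger_gap: 0.021
grip_force: 108.7
```

carry_out --steps '[[[0,-5,0],[-0.07,0,0.49],255],[[0,-10,0],[-0.19,0,0.97],255],[[0,-15,0],[-0.34,0,1.44],255],[[0,-20,0],[-0.53,0,1.9],255],[[0,-25,0],[-0.77,0,2.34],255],[[0,-30,0],[-1.04,0,2.75],255],[[0,-35,0],[-1.35,0,3.14],255],[[0,-40,0],[-1.69,0,3.5],255]]'

```text
clock: 16.85
tcp_pos: [0.6144, 0.0915, 0.109]
orientation: [0.343, -0.051, 0.938, 0.019]
wrist_force: [0.0, -0.9, -1.4]
finger_gap: 0.0214
grip_force: 108.8
```

carry_out --steps '[[[0,0,0],[0,0,0],255],[[0,0,0],[0.13,0,0.15],255],[[0,0,0],[0.26,0,0.31],255],[[0,0,0],[0.26,0,0.31],255],[[0,0,0],[0.26,0,0.31],255],[[0,0,0],[0.26,0,0.31],120],[[0,0,0],[0.26,0,0.31],60],[[0,0,0],[0.26,0,0.31],0]]' --force 20

```text
clock: 17.85
tcp_pos: [0.6148, 0.0915, 0.1046]
orientation: [0.342, -0.051, 0.938, 0.019]
wrist_force: [-0.3, 0.0, 0.9]
finger_gap: 0.0745
grip_force: 0.0
```

carry_out --steps '[[[0,0,0],[0,0,0],0],[[0,0,0],[0,0,0],0],[[0,0,0],[0,0,0],0],[[0,0,0],[0,0,-1],0],[[0,0,0],[0,0,-4],0],[[0,0,0],[0,0,-8],0],[[0,0,0],[0,0,-12],0],[[0,0,0],[0,0,-14],0]]'

```text
clock: 18.85
tcp_pos: [0.5244, 0.0817, 0.2141]
orientation: [0.343, -0.051, 0.938, 0.018]
wrist_force: [-0.0, 0.9, 0.7]
finger_gap: 0.0855
grip_force: 0.0
```

carry_out --steps '[[[0,0,0],[0,0,0],0],[[0,0,0],[0,0,0],0],[[0,0,0],[0,0,0],0],[[0,0,0],[0,0,0],0],[[0,0,0],[0,0,0],0],[[0,0,0],[0,0,0],0],[[0,0,0],[0,0,0],0],[[0,0,0],[0,0,0],0]]'

```text
clock: 19.85
tcp_pos: [0.5252, 0.0818, 0.2116]
orientation: [0.342, -0.051, 0.938, 0.019]
wrist_force: [0.4, -0.2, 0.6]
finger_gap: 0.0857
grip_force: 0.0
```

```bash
python3 - <<'E'
from h import *
s=env.get_state(); print(s['clock'],s['tcp_pos'],s['wrist_force'].round(2),s['finger_gap'])
prev=None
for i in range(6):
    q,_=env.read_camera("scene"); g=q[150:290,300:390].astype(int)
    if prev is not None: print(np.abs(g-prev).max(), np.abs(g-prev).mean().round(2))
    prev=g
cv2.imwrite("pics/e1.png",cv2.resize(q[150:290,290:400],None,fx=4,fy=4,interpolation=2)[...,::-1])
E
```

```text
19.85 [0.52522089 0.08175511 0.21164932] [ 0.37 -0.16  0.61] 0.08568331182054273
22 2.3
31 2.37
58 2.43
65 2.43
42 2.35
```

View pics/e1.png

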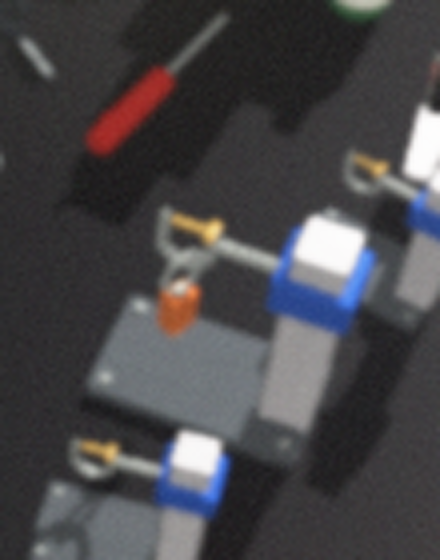

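The gauge hangs from the big hook, with its block at crop (180,305) and the latch shut above the ring. It's still swinging slightly, so I'll let it settle.

carry_out --steps '[[[0,0,0],[0,0,0],0],[[0,0,0],[0,0,0],0],[[0,0,0],[0,0,0],0],[[0,0,0],[0,0,0],0],[[0,0,0],[0,0,0],0],[[0,0,0],[0,0,0],0],[[0,0,0],[0,0,0],0],[[0,0,0],[0,0,0],0]]'

```text
clock: 21.15
tcp_pos: [0.5252, 0.0817, 0.2116]
orientation: [0.342, -0.051, 0.938, 0.019]
wrist_force: [-0.2, -0.8, -0.5]
finger_gap: 0.0855
grip_force: 0.0
```

carry_out --steps '[[[0,0,0],[0,0,0],0],[[0,0,0],[0,0,0],0],[[0,0,0],[0,0,0],0],[[0,0,0],[0,0,0],0],[[0,0,0],[0,0,0],0],[[0,0,0],[0,0,0],0],[[0,0,0],[0,0,0],0],[[0,0,0],[0,0,0],0]]'

```text
clock: 22.15
tcp_pos: [0.5252, 0.0817, 0.2116]
orientation: [0.342, -0.051, 0.938, 0.019]
wrist_force: [0.9, 0.5, -0.3]
finger_gap: 0.0854
grip_force: 0.0
```

carry_out --steps '[[[0,0,0],[0,0,0],0],[[0,0,0],[0,0,0],0],[[0,0,0],[0,0,0],0],[[0,0,0],[0,0,0],0],[[0,0,0],[0,0,0],0],[[0,0,0],[0,0,0],0],[[0,0,0],[0,0,0],0],[[0,0,0],[0,0,0],0]]'

```text
clock: 23.15
tcp_pos: [0.5252, 0.0818, 0.2116]
orientation: [0.342, -0.051, 0.938, 0.019]
wrist_force: [1.7, 0.1, 0.0]
finger_gap: 0.0855
grip_force: 0.0
```

```bash
cat > r.py <<'E'
from h import *
P=[]
for i in range(16):
    q,_=env.read_camera("scene"); H,S,V=cv2.split(cv2.cvtColor(q,cv2.COLOR_RGB2HSV)[200:240,320:350])
    v,u=np.nonzero((H<16)&(S>130)&(V>90)); P.append((u.mean()+320,v.mean()+200,len(u)))
print(np.array(P).round(2).tolist(),env.get_state()['clock'])
E
python3 r.py
```

```text
[[333.84, 225.96, 70.0], [333.76, 225.88, 72.0], [333.9, 225.93, 70.0], [333.9, 225.93, 70.0], [333.83, 226.0, 69.0], [333.69, 225.94, 71.0], [333.9, 225.93, 70.0], [333.83, 226.0, 69.0], [333.83, 225.89, 71.0], [333.83, 225.92, 71.0], [333.82, 226.0, 71.0], [333.83, 225.96, 72.0], [333.77, 225.92, 71.0], [333.83, 226.07, 71.0], [333.83, 226.0, 69.0], [333.9, 225.93, 70.0]] 23.95
```

The gauge is at rest to within 0.1 px, so I'm handing in.

```bash
python3 -c "
from workcell import env
print(env.hand_in())"
```

```text
the job is handed in; nothing more can be done
None
```

The orange gauge is clipped behind the shut latch on the largest stand's hook, held a tug of about 6–7 N for about two seconds, and hung freely at rest when I handed the job in at about 24 s; no verdict came back.

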